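# Weight the bottle and start the shaker

### The job

Lift the thick metal collar with the upright tab off its leaning peg, carry it over to the shaker and lower it gently over the cap of the tall bottle so that it lies level around the bottle's shoulder. Then set the shaker's dial to the third click clockwise from its zero stop (it may already stand one click on), let go of it, and only then press down the raised end of the rocker switch to start it. Do not drop the collar, keep the bottle standing where it is, and leave the thin ring and the small jar alone.

Things in the scene. Friction and masses are not known exactly. Their poses are not given: they have to be found in the camera images.
- collar: Thick aluminium ring, 96 mm across, 66 mm bore, 16 mm high, about 0.24 kg, with an upright tab on its rim at its -x side. Origin: centre of its underside; z is its axis, towards the tab's side. At the start it hangs on either of the rack's two pegs, flat on the slats, tab on the low side towards the robot, its z axis along the peg (30 degrees from vertical, leaning towards the robot).
- tab (a point): Where to pinch the collar's tab: 46 mm from the ring's axis towards the collar's -x and 42 mm above its underside; axes as the collar's. The tab is a flat plate 12 mm thick (along y: pinch along y), 26 mm wide (along x), its top 21 mm above this point, the ring's top face 26 mm below it.
- rack: Fixed peg rack, base 230 x 300 mm; origin mid base, underside, x away from the robot. Two 12 mm pegs rooted at x = 0, y = +80 and -80 mm, z = 170 mm on grey slats lean 30 degrees from vertical towards -x and stand 70 mm out of the slats, so a ring must move 75 mm or more along the peg to be free.
- rod (a point): Middle of the horizontal 12 mm scaffold rod above the tabs, 300 mm long along the rack's y, at its x = -99, z = 340 mm; post 370 mm high at x = 115, y = 0. A vertical tool does not fit under it: come in along the peg's axis (tilted 30 degrees), pull the collar off along it by 80 to 110 mm (over 150 it meets the rod), then draw back 80 mm or more and pass in front of or over the rod.
- spacer: Thin plain aluminium ring without tab, 90 mm across, 66 mm bore, 8 mm high, hanging on the other peg; not needed, leave it alone. Origin: centre of its underside.
- shaker: Fixed white orbital shaker, 345 x 270 mm; origin mid underside, x away from the robot. Console deck in front (x = -170 to -50 mm), 60 mm high, with the dial at y = +68 mm and the rocker switch at y = -70 mm; behind it a platform with rubber mat at z = 76 mm on which bottle and jar stand.
- bottle: Amber glass bottle with label and black cap, loose on the shaker's platform, about 0.55 kg. Origin: centre of its underside, z up. Body 86 mm across up to z = 100 mm, then a gentle shoulder to 48 mm across at z = 108, neck 42 mm, cap 50 mm across from z = 116 to 142 (top). The collar passes over the cap and rests on the shoulder with its underside at z = about 104 mm.
- jar: Small closed glass jar, 52 mm across, 65 mm high, standing on the platform beyond the bottle to one side; leave it alone. Origin: centre of its underside.
- dial (a joint): Angle of the shaker's dial in rad: 0 at the anticlockwise (zero) stop, growing clockwise seen from above, up to 2.51. A spring detent every 24 degrees (0.419 rad) pulls it into the nearest click; the third click is 1.257. About 0.1 N m turns it over a click. It starts at zero or at the first click.
- dial_grip (a point): On the dial's vertical axis at the height to grip, 31 mm above the deck. Black disc 64 mm across with an upright bar 60 mm long, 14 mm thick, from 22 mm below to 12 mm above this point. It turns with the dial: x lies along the bar (white pointer at the -x end), pinch along y. Ticks around it mark the clicks, the broad one zero.
- rocker (a joint): Angle of the grey rocker switch in rad: 0 off (end nearest the robot raised), 0.4 fully on (that end pressed down). It stays where it is left; about 1.5 N presses it.
- rocker_end (a point): Top face of the rocker at its raised end, 18 mm above the deck. The plate is 66 x 36 mm, hinged across its middle 26 mm from here in the shaker's +x. Press here straight down with closed fingers; the point goes down about 10 mm from off to fully on. It moves with the rocker.
Not all that is in view belongs to the job. What is shaped like the collar but green or red is not meant.

How it is judged:
By the outcome, as a careful person would: the job done as asked, in the order asked, and still so for the second after the job is handed in, with the robot touching nothing.
It also fails if it takes over 72 s, if anything falls off the work surface, if the arm or the gripper's body presses on something with over 40 N, if the wrist force passes 120 N, or if a joint passes its speed limit or range.

### The arm

A 6-joint arm with a two-finger parallel gripper is mounted at the origin on the work surface. World frame = base frame: x ahead of the robot, y to its left, z up, the work surface at z = 0. Lengths are in m, angles in rad, forces in N, time in s.
With the tool pointing down it reaches from about 0.425 to 1.125 m from the base axis. Payload 14.9 kg.
Tool frame: the origin (TCP) lies midway between the tips of the shut fingers; the grasp point (between the pads) lies 19 mm behind it; z points along the fingers, y is the line along which they close (so a half turn about z gives the same grasp; the last joint's range is limited). The gripper opens to 91 mm and grips with 3 to 60 N. Pads are 32 mm wide; open, the fingers measure 118 mm over their backs; the gripper's body (76 mm by 178 mm) begins 60 mm behind the grasp point.
Start: joints at [-1.372, 0.379, 1.734, -0, 1.028, -0.033], TCP at [0.161, -0.681, 0.214] pointing down, gripper open.
Joint ranges: [-2.77, 2.77], [-0.74, 2.19], [0, 2.66], [-1.06, 4.2], [0.31, 2.87], [-3.08, 3.08]. Speed limits (rad/s): [1.89, 1.89, 2.39, 3.14, 3.14, 3.14].

### API

Orientations are given as a 3x3 rotation matrix whose columns are the frame's x, y, z axes.
In Python, from station import r gives the robot as it stands.
- The arm moves only by the tool move_arm, never from a script. Its argument "commands" is text: rows parted by semicolons, each of 7 numbers parted by spaces: the turn, a rotation vector about the tool's x, y, z in degrees, then the shift along the tool's x, y, z in m, then the opening in per cent of the stroke, from 0 (shut) to 100 (fully open). A call has exactly 8 rows; each row shifts and turns the commanded pose from where the row before left it, along the tool's axes as they then stand; what a row does not reach is not made up. A row lasts 1/8 s, in which the tool goes at most 62.5 mm and 10.7 degrees, less where a joint would pass 70% of its speed; a pose out of reach is approached as far as the arm can. A call is refused whole if a number of a shift passes 0.0625 or a number of a turn 10.7, either way. A call with a gripper value outside its range is refused whole. The fingers move at their own pace and stop on an object; "squeeze" is the grip in N (left out, the last holds). Time passes only in rows, so rows that do not move let the fingers close, or fill a call up. It gives the time, the measured TCP pose, the force, the opening and the grip force at its end, in the units of the state.
- r.observe(): the state, without advancing time (a new reading comes with each control period).
- r.grab_frame(name): name is "scene" or "top" or "wrist"; returns (picture, depth): 420x560x3 uint8, red, green, blue; 420x560 float32, m along the optical axis (not along the pixel's ray), 0 where there is no reading.
- r.get_calibration(name): a dict with "camera_matrix" (3x3 intrinsics, pixels), "world_from_camera" (4x4, takes a point from camera to world coordinates); the wrist camera has in their place "hand_eye" (4x4, takes a point from camera to tool coordinates, whose origin is the TCP and whose axes are the flange's). Camera axes: x right, y up, looking along -z (the intrinsics and any distortion apply to the point x, -y, -z); pixel columns grow to the right and rows downward; lengths in m; the calibration is good to about 2 mm. A picture is of the moment at which its call begins: read the wrist's pose just before it. get_calibration takes no time and is no camera call.
- r.hand_in(): hands the job in; it is judged then, once.
Trained networks look in the newest picture that a camera, given by its name, has taken for a name from the list of things; names that differ only in an ending like _2 or _b are one class to them, and where a whole thing is asked for, a point or a joint stands for the part that bears it (a point fixed in the world has none). Each returns a list of dicts, best first, with "conf" (0 to 1); they miss things now and then, are a little off and sometimes report something else, mostly with a low value. They report only what shows in the picture. A call takes as long as a camera call. They do not tell look-alikes from the thing itself.
- r.outline_of(camera, query): "pixels" (420x560 bool, what is visible of it) and "extent" ([centre column, centre row, width, height] in pixels, round what is visible of it).
The state is a dict: "time_s": time; "q": joint angles; "joint_velocities": joint speeds; "effort": joint torques, N m; "ee_pos": TCP position; "orientation": TCP orientation; "force": force on the tool from outside, world axes, zero at the start; "ft_torque": the same for the moment, N m; "finger_gap": finger opening in m; "grip_force": force on a finger pad.
Only numpy, scipy, OpenCV 4.12 (cv2) and the standard library are available. Lean on these libraries where they do the work, as an engineer would, in place of code of your own. Each camera call takes 0.05 s, during which the arm holds its last target. There are 200 camera calls.

## Working session

There is one attempt and no reset: what is moved stays moved. The work goes in short steps, Python scripts to look and compute and a tool call to move; the robot and the scene stay as the last step left them, time stands still between calls to the robot, and variables do not carry over. Pictures are saved under pics/ and viewed, at most 10 in all, crops included, and the job is handed in when it is done.

Besides the shell and the picture viewer there is one more tool, called after "Call:" by a JSON object that holds its "name" and its "arguments". move_arm: Moves the arm, as the interface text tells. Its arguments: {"type":"object","properties":{"commands":{"type":"string"},"squeeze":{"type":"number"}},"required":["commands"]}

```bash
ls; mkdir -p pics; cat > h.py <<'E'
import numpy as np, cv2
from station import r
def cam(name):
    c=r.get_calibration(name); K=np.array(c["camera_matrix"])
    if name=="wrist":
        s=r.observe(); T=np.eye(4); T[:3,:3]=np.array(s["orientation"]).reshape(3,3); T[:3,3]=s["ee_pos"]
        return K,T@np.array(c["hand_eye"])
    return K,np.array(c["world_from_camera"])
def cloud(name,depth,K,T):
    v,u=np.mgrid[0:420,0:560]
    P=np.stack([(u-K[0,2])/K[0,0]*depth,-(v-K[1,2])/K[1,1]*depth,-depth],-1)
    return P@T[:3,:3].T+T[:3,3]
def grab(name):
    K,T=cam(name); im,d=r.grab_frame(name); return im,d,cloud(name,d,K,T),K,T
def save(im,f): cv2.imwrite("pics/"+f,cv2.cvtColor(im,cv2.COLOR_RGB2BGR))
E
python3 - <<'E'
from h import *
for n in ("scene","top"):
    im,d,P,K,T=grab(n); save(im,n+"0.png"); np.savez(""+n+"0.npz",im=im,P=P,d=d)
    print(n,r.get_calibration(n).keys(),T[:3,3].round(2))
    for q in ("collar","tab","rack","spacer","shaker","bottle","jar","dial","rocker"):
        for o in r.outline_of(n,q)[:3]:
            m=o["pixels"]&(d>0); print(q,round(o["conf"],2),np.round(o["extent"]).astype(int),np.median(P[m],0).round(3) if m.any() else None)
print(r.observe())
E
```

```text
pics
scene dict_keys(['camera_matrix', 'world_from_camera']) [ 1.23 -0.47  0.8 ]
collar 0.91 [188 277  43  44] [ 0.567 -0.303  0.18 ]
collar 0.8 [145 296  42  45] [ 0.375 -0.361  0.017]
collar 0.61 [151 251  36  44] [ 0.214 -0.305  0.017]
tab 0.89 [146 293  38  43] [ 0.374 -0.361  0.017]
tab 0.78 [200 272  28  23] [ 0.387 -0.197  0.021]
tab 0.77 [150 250  34  37] [ 0.217 -0.304  0.017]
rack 0.88 [223 291 182 227] [ 0.637 -0.236  0.015]
spacer 0.52 [257 263  38  13] [ 0.596 -0.133  0.18 ]
shaker 0.59 [371 269 165 118] [0.646 0.141 0.072]
shaker 0.5 [323 242  20  20] [0.472 0.12  0.074]
bottle 0.96 [379 240  36  62] [0.638 0.165 0.164]
jar 0.62 [430 247  23  30] [0.689 0.298 0.119]
dial 0.74 [355 220  20  21] [0.46  0.252 0.082]
dial 0.72 [324 240  25  20] [0.47  0.12  0.074]
rocker 0.6 [322 242  22  22] [0.471 0.121 0.073]
top dict_keys(['camera_matrix', 'world_from_camera']) [ 0.38 -0.03  1.64]
collar 0.97 [344 244  30  33] [ 0.352 -0.211  0.017]
collar 0.78 [396 234  35  34] [ 0.372 -0.365  0.017]
collar 0.67 [383 281  30  27] [ 0.239 -0.318  0.016]
tab 0.91 [350 242  33  34] [ 0.34
[... 595 characters left out ...]
e-02]), 'joint_velocities': array([-1.77307200e-03,  2.22504250e-05,  1.57399429e-03,  1.06332519e-03,
        9.48409042e-04, -5.66224041e-04]), 'effort': array([-1.48266699e-03, -7.63711309e+01, -4.34745204e+01,  6.49893377e-02,
        3.89944296e-02,  1.65467060e-05]), 'ee_pos': array([ 0.16080444, -0.68129241,  0.21393589]), 'orientation': array([[ 9.73258591e-01,  2.29712241e-01,  2.51334852e-05],
       [ 2.29712241e-01, -9.73258592e-01,  3.03101534e-06],
       [ 2.51576418e-05,  2.82350750e-06, -1.00000000e+00]]), 'force': array([-0.83369978, -0.46697162,  0.00321784]), 'ft_torque': array([ 0.00280219, -0.02458844,  0.01427902]), 'grip_force': 0.0, 'finger_gap': 0.09125261402005864}
```

```bash
python3 - <<'E'
import cv2
a=cv2.imread("pics/scene0.png");b=cv2.imread("pics/top0.png")
x=cv2.resize(a[180:400,90:470],None,fx=2,fy=2,interpolation=2); cv2.imwrite("pics/s1.png",x)
x=cv2.resize(b[90:310,110:450],None,fx=2.3,fy=2.3,interpolation=2); cv2.imwrite("pics/t1.png",x)
E
```

```text
(no output)
```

View pics/s1.png

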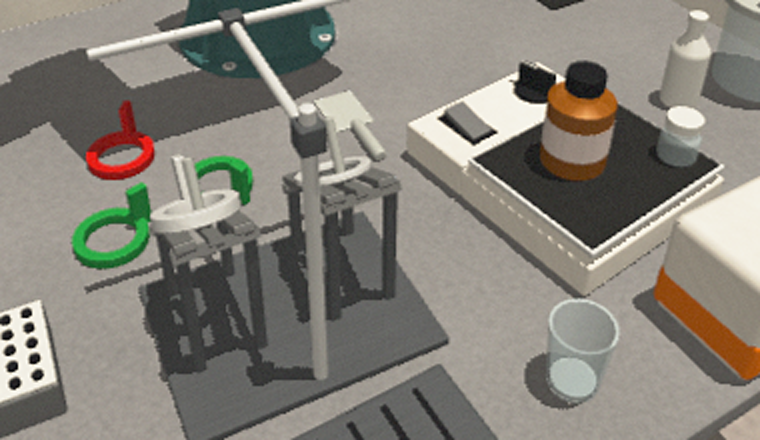

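View pics/t1.png

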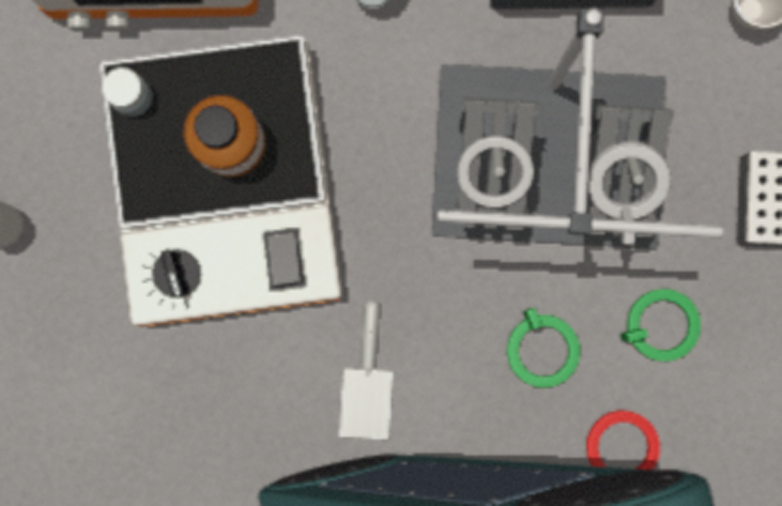

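The scene shows the aluminium collar, with its tab, on the right-hand (−y) peg at top-crop (629,180). The spacer is on the left peg at (496,172), and the rod runs from (440,215) to (720,232). The shaker is on the left, with its dial at (177,273), rocker at (283,258) and bottle cap at (216,127).

```bash
cat > fit.py <<'E'
from h import *
t=np.load("top0.npz"); s=np.load("scene0.npz")
def box(P,lo,hi): return np.all((P>lo)&(P<hi),-1)
for n,c in(("top",t),("scene",s)):
    P=c["P"]
    R=P[box(P,[.40,-.42,.325],[.6,-.05,.36])]
    print(n,"rod n",len(R),R.min(0).round(3),R.max(0).round(3))
    # the rod (thin in x): robust line
    if len(R)>20:
        vx=cv2.fitLine(R[:,:2].astype(np.float32),cv2.DIST_HUBER,0,.005,.005).ravel(); print(" line",vx.round(3),"yaw of y",np.degrees(np.arctan2(-vx[0]*np.sign(vx[1]),abs(vx[1]))).round(2),"z med",np.median(R[:,2]).round(3))
    B=P[box(P,[.35,-.45,.008],[.85,-.02,.022])&(c["im"].sum(-1)<260)]
    print(" base",cv2.minAreaRect(B[:,:2].astype(np.float32)))
    D=P[box(P,[.38,.03,.052],[.85,.40,.068])]
    print(" deck",len(D),cv2.minAreaRect(D[:,:2].astype(np.float32)),np.median(D[:,2]))
    D=P[box(P,[.38,.03,.05],[.85,.40,.085])&(c["im"].sum(-1)>0)]
    print(" shaker",cv2.minAreaRect(D[:,:2].astype(np.float32)))
    C=P[box(P,[.5,.05,.21],[.75,.3,.23])]
    if len(C): print(" cap",len(C),cv2.minEnclosingCircle(C[:,:2].astype(np.float32)),np.median(C,0),np.median(C[:,2]))
    J=P[box(P,[.6,.26,.13],[.8,.36,.15])]
    if len(J): print(" jar",np.median(J,0))
E
python3 fit.py
```

```text
top rod n 859 [ 0.473 -0.369  0.336] [ 0.6   -0.069  0.358]
 line [ 0.078  0.997  0.492 -0.208] yaw of y -4.47 z med 0.346
 base ((0.5995903611183167, -0.19824948906898499), (0.3508681356906891, 0.4755397140979767), 88.89932250976562)
 deck 3569 ((0.6236057281494141, 0.18775147199630737), (0.43669506907463074, 0.3708949089050293), 7.935842990875244) 0.060399834117737194
 shaker ((0.6236361861228943, 0.1875329613685608), (0.43669506907463074, 0.3713361620903015), 7.935842990875244)
 cap 272 ((0.6190977692604065, 0.18449795246124268), 0.025586232542991638) [0.61779382 0.18501793 0.21848476] 0.21848476114246718
 jar [0.6808767  0.30904099 0.14117796]
scene rod n 1014 [ 0.473 -0.365  0.332] [ 0.6   -0.067  0.354]
 line [ 0.067  0.998  0.494 -0.203] yaw of y -3.86 z med 0.345
 base ((0.5416120290756226, -0.2526601552963257), (0.3966274857521057, 0.3125331401824951), 3.056722402572632)
 deck 2360 ((0.6269260048866272, 0.1772412806749344), (0.43987134099006653, 0.33433738350868225), 6.058342456817627) 0.06053116786347296
 shaker ((0.6267701983451843, 0.1787095069885254), (0.43987134099006653, 0.33729031682014465), 6.058342456817627)
 cap 233 ((0.6185866594314575, 0.18557511270046234), 0.02577277459204197) [0.62353442 0.18181966 0.21887983] 0.21887982611469858
 jar [0.68484392 0.30722417 0.14198967]
```

```bash
cat > fit2.py <<'E'
from h import *
from scipy.optimize import least_squares
t=np.load("top0.npz"); s=np.load("scene0.npz")
def box(P,lo,hi): return np.all((P>lo)&(P<hi),-1)
for n,c in(("top",t),("scene",s)):
    P=c["P"]
    R=P[box(P,[.46,-.40,.325],[.525,-.04,.36])]; R=R[np.abs(R[:,0]-np.median(R[:,0])-.06*(R[:,1]+.217))<.03]
    f=least_squares(lambda p:R[:,0]-p[0]-p[1]*(R[:,1]+.217),[.49,.06],loss="soft_l1",f_scale=.002).x
    th=-np.arctan(f[1]); print(n,"rod x,yaw",f[0].round(4),np.degrees(th).round(2),"y ends",np.percentile(R[:,1],[0.3,99.7]).round(3))
    # white deck edges
    im=c["im"].astype(int); m=box(P,[.38,.03,.05],[.58,.40,.068])
    m=cv2.morphologyEx(m.astype(np.uint8),cv2.MORPH_OPEN,np.ones((3,3))); 
    k,l,st,_=cv2.connectedComponentsWithStats(m); m=l==1+np.argmax(st[1:,4])
    D=P[m]
    # front edge: for y bins min x ; sides: for x bins min/max y
    e=[];
    for y in np.arange(.08,.30,.008):
        q=D[np.abs(D[:,1]-y)<.004]; 
        if len(q)>3: e.append((y,q[:,0].min()))
    e=np.array(e); g=least_squares(lambda p:e[:,1]-p[0]-p[1]*(e[:,0]-.19),[.4,.1],loss="soft_l1",f_scale=.003).x
    print(" front edge x at y=.19",g[0].round(4),"yaw",np.degrees(-np.arctan(g[1])).round(2))
    for fn in (np.min,np.max):
        e=np.array([(x,fn(D[np.abs(D[:,0]-x)<.004][:,1])) for x in np.arange(.43,.50,.006)])
        h=least_squares(lambda p:e[:,1]-p[0]-p[1]*(e[:,0]-.46),[.1,.1],loss="soft_l1",f_scale=.003).x; print("  side y at x=.46",h[0].round(4),"yaw",np.degrees(np.arctan(h[1])).round(2))
    # collar in peg frame
    th=np.radians(-3.5); root=np.array([.584,-.304,.170])
    X=np.array([np.cos(th),np.sin(th),0]);Y=np.array([-np.sin(th),np.cos(th),0]);A=-.5*X+np.array([0,0,.866]); U=.866*X+np.array([0,0,.5])
    Q=(P-root)@np.stack([U,Y,A],1)
    m=box(Q,[-.09,-.065,-.01],[.05,.065,.075])&(im.min(-1)>110)
    q=Q[m]; top=q[(q[:,2]>.008)&(q[:,2]<.024)]; tab=q[(q[:,2]>.03)&(q[:,0]<-.045)]
    f=least_squares(lambda p:np.maximum(np.abs(np.hypot(top[:,0]-p[0],top[:,1]-p[1])-.0405)-.0075,0),[-.027,0],loss="soft_l1",f_scale=.002).x
    print(" ring n",len(top),"centre U,Y",f.round(4),"face w",np.median(top[:,2]).round(4)," tab n",len(tab),tab.min(0).round(3) if len(tab) else 0,tab.max(0).round(3) if len(tab) else 0,np.median(tab,0).round(3))
    for k in(-.065,0): pass
E
python3 fit2.py
```

```text
top rod x,yaw 0.4876 -4.19 y ends [-0.366 -0.07 ]
 front edge x at y=.19 0.4063 yaw 6.54
  side y at x=.46 0.055 yaw 5.52
  side y at x=.46 0.3246 yaw 8.54
 ring n 511 centre U,Y [-0.0287 -0.0001] face w 0.0177  tab n 41 [-0.087 -0.005  0.031] [-0.061  0.007  0.07 ] [-0.075  0.001  0.061]
scene rod x,yaw 0.4917 -4.12 y ends [-0.365 -0.069]
 front edge x at y=.19 0.4081 yaw 8.17
  side y at x=.46 0.0546 yaw 6.96
  side y at x=.46 0.2372 yaw 16.55
 ring n 525 centre U,Y [-0.0283  0.001 ] face w 0.0163  tab n 91 [-0.087 -0.004  0.03 ] [-0.06   0.007  0.067] [-0.064 -0.001  0.051]
```

```bash
cat > plan.py <<'E'
from h import *
from scipy.spatial.transform import Rotation as Ro
def Rt(yaw,tilt):  # tool: yaw about world z (deg), tilt forward; yaw 0: x tool = world x, y tool = -world y
    return Ro.from_euler("z",yaw,degrees=True).as_matrix()@Ro.from_euler("y",-tilt,degrees=True).as_matrix()@np.diag([1.,-1,-1])
def plan(pos,R,n=None,start=None):
    s=r.observe(); p0,R0=start or (np.array(s["ee_pos"]),np.array(s["orientation"]).reshape(3,3))
    rv=Ro.from_matrix(R0.T@R).as_rotvec(degrees=True); dp=np.array(pos)-p0
    need=max(np.linalg.norm(rv)/10.6,np.linalg.norm(dp)/.06); n=n or int(np.ceil(need))
    print("n",n,"need",need.round(2),"total turn",rv.round(2),"shift world",dp.round(4))
    for i in range(n):
        Ri=R0@Ro.from_rotvec(rv*i/n,degrees=True).as_matrix()
        print(" ".join("%.2f"%v for v in rv/n)," ".join("%.4f"%v for v in Ri.T@dp/n))
    return np.array(pos),R
th=np.radians(-3.5); root=np.array([.584,-.304,.170])
X=np.array([np.cos(th),np.sin(th),0]);Y=np.array([-np.sin(th),np.cos(th),0]);A=-.5*X+np.array([0,0,.866]); U=.866*X+np.array([0,0,.5])
tab=root-.0745*U+.001*Y+.043*A
E
python3 - <<'E'
from plan import *
R=Rt(-4,30); print(R.round(2),"tab",tab.round(4))
g=tab+.019*R[:,2]
print("grasp tcp",g.round(4))
plan(g+.13*A-.09*U+np.array([0,0,.03]),R)
E
```

```text
[[ 0.86 -0.07  0.5 ]
 [-0.06 -1.   -0.03]
 [ 0.5   0.   -0.87]] tab [ 0.4982 -0.2978  0.17  ]
grasp tcp [ 0.5077 -0.2984  0.1535]
n 8 need 7.39 total turn [-4.52 29.77 16.88] shift world [0.2042 0.3916 0.0372]
-0.57 3.72 2.11 0.0361 -0.0418 -0.0046
-0.57 3.72 2.11 0.0348 -0.0430 -0.0028
-0.57 3.72 2.11 0.0333 -0.0443 -0.0010
-0.57 3.72 2.11 0.0316 -0.0455 0.0007
-0.57 3.72 2.11 0.0298 -0.0466 0.0022
-0.57 3.72 2.11 0.0279 -0.0477 0.0036
-0.57 3.72 2.11 0.0259 -0.0487 0.0049
-0.57 3.72 2.11 0.0237 -0.0497 0.0060
```

Call:
{"name": "move_arm", "arguments": {"commands": "-0.57 3.72 2.11 0.036 -0.042 -0.0045 60; -0.57 3.72 2.11 0.035 -0.043 -0.003 60; -0.57 3.72 2.11 0.033 -0.0445 -0.001 60; -0.57 3.72 2.11 0.0315 -0.0455 0.0005 60; -0.57 3.72 2.11 0.03 -0.0465 0.002 60; -0.57 3.72 2.11 0.028 -0.0475 0.0035 60; -0.57 3.72 2.11 0.026 -0.0485 0.005 60; -0.57 3.72 2.11 0.0235 -0.0495 0.006 60"}}

```text
time_s: 2.0
ee_pos: [0.3652, -0.2888, 0.252]
orientation: [[0.863, -0.072, 0.501], [-0.062, -0.997, -0.036], [0.502, 0.0, -0.865]]
force: [1.1, -1.0, 0.8]
finger_gap: 0.0548
grip_force: 0.0
```

```bash
python3 - <<'E'
from plan import *
from scipy.optimize import least_squares
im,d,P,K,T=grab("wrist"); save(im,"w1.png"); np.savez("w1.npz",im=im,P=P)
Q=(P-root)@np.stack([U,Y,A],1)
def box(P,lo,hi): return np.all((P>lo)&(P<hi),-1)
m=box(Q,[-.11,-.065,-.01],[.05,.065,.085])&(im.min(-1)>90)&(d>0)
q=Q[m]; top=q[(q[:,2]>.008)&(q[:,2]<.024)]; tb=q[(q[:,2]>.028)&(q[:,0]<-.045)]
f=least_squares(lambda p:np.maximum(np.abs(np.hypot(top[:,0]-p[0],top[:,1]-p[1])-.0405)-.0075,0),[-.027,0],loss="soft_l1",f_scale=.002).x
print(len(top),f.round(4),np.median(top[:,2]).round(4)); print(len(tb),np.percentile(tb,[1,50,99],axis=0).round(4))
for o in r.outline_of("wrist","tab")[:2]:
    mm=o["pixels"]&(d>0); print(o["conf"],np.round(o["extent"]),np.median(P[mm],0).round(3))
E
```

```text
3543 [-0.0303  0.0002] 0.0174
370 [[-0.0868 -0.0046  0.0626]
 [-0.0742  0.0009  0.0644]
 [-0.0619  0.0065  0.0659]]
0.86 [341. 264.  60.  67.] [ 0.405 -0.346  0.016]
0.78 [255. 299.  19.  25.] [ 0.339 -0.251  0.016]
```

View pics/w1.png

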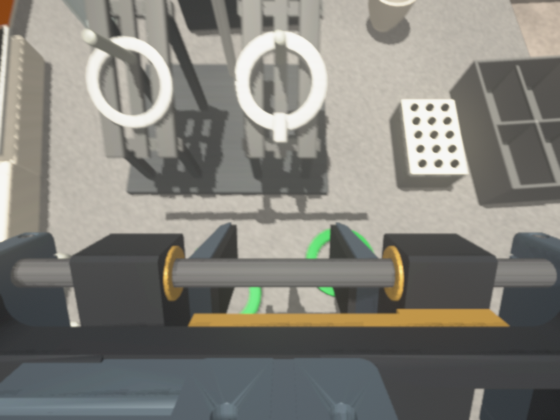

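The wrist picture shows the collar's tab at (280,127) and the peg tip at (280,38). The tab-top fit agrees with the earlier estimate to about 1 mm.

```bash
python3 - <<'E'
from plan import *
print(np.array(r.get_calibration("wrist")["hand_eye"]).round(3))
R=Rt(-4,30); g=tab+.019*R[:,2]
a=plan(g+.10*A,R,4); plan(g+.001*A,R,4,a)
E
```

```text
[[ 0.     0.971  0.239  0.068]
 [ 1.    -0.    -0.     0.001]
 [-0.     0.239 -0.971 -0.171]
 [ 0.     0.     0.     1.   ]]
n 4 need 1.56 total turn [-0.09 -0.08  0.08] shift world [ 0.0927 -0.0092 -0.0111]
-0.02 -0.02 0.02 0.0188 0.0007 0.0141
-0.02 -0.02 0.02 0.0188 0.0007 0.0141
-0.02 -0.02 0.02 0.0188 0.0007 0.0140
-0.02 -0.02 0.02 0.0188 0.0007 0.0140
n 4 need 1.65 total turn [0. 0. 0.] shift world [ 0.0494 -0.003  -0.0857]
0.00 0.00 0.00 -0.0000 -0.0001 0.0247
0.00 0.00 0.00 -0.0000 -0.0001 0.0247
0.00 0.00 0.00 -0.0000 -0.0001 0.0247
0.00 0.00 0.00 -0.0000 -0.0001 0.0247
```

```bash
python3 - <<'E'
from plan import *
R=Rt(-4,40); g=tab+.019*R[:,2]; print(g)
a=plan(g+.10*A,R,4); plan(g+.001*A,R,4,a)
E
```

```text
[ 0.5103877  -0.29860259  0.15543316]
n 4 need 1.6 total turn [-0.09  9.92  0.07] shift world [ 0.0954 -0.0094 -0.0092]
-0.02 2.48 0.02 0.0196 0.0007 0.0140
-0.02 2.48 0.02 0.0190 0.0007 0.0148
-0.02 2.48 0.02 0.0183 0.0007 0.0156
-0.02 2.48 0.02 0.0176 0.0007 0.0164
n 4 need 1.65 total turn [0. 0. 0.] shift world [ 0.0494 -0.003  -0.0857]
0.00 0.00 0.00 -0.0043 -0.0001 0.0244
0.00 0.00 0.00 -0.0043 -0.0001 0.0244
0.00 0.00 0.00 -0.0043 -0.0001 0.0244
0.00 0.00 0.00 -0.0043 -0.0001 0.0244
```

Call:
{"name": "move_arm", "arguments": {"commands": "0 2.48 0 0.0195 0.0007 0.014 60; 0 2.48 0 0.019 0.0007 0.015 60; 0 2.48 0 0.0185 0.0007 0.0155 60; 0 2.48 0 0.0175 0.0007 0.0165 60; 0 0 0 0 0 0 60; 0 0 0 -0.0043 0 0.0245 60; 0 0 0 -0.0043 0 0.0245 60; 0 0 0 0 0 0 60"}}

```text
time_s: 3.1
ee_pos: [0.4845, -0.301, 0.198]
orientation: [[0.767, -0.069, 0.638], [-0.054, -0.998, -0.044], [0.64, -0.001, -0.768]]
force: [0.1, 0.6, 0.3]
finger_gap: 0.0547
grip_force: 0.0
```

```bash
python3 - <<'E'
from plan import *
R=Rt(-4,40); g=tab+.019*R[:,2]
s=r.observe(); print(np.array(s["ee_pos"]).round(4),s["q"].round(2),s["force"].round(1)); plan(g+.001*A,R,4)
E
```

```text
[ 0.4845 -0.301   0.198 ] [-0.8   0.06  2.31  1.15  0.49 -0.13] [0.1 0.6 0.3]
n 4 need 0.82 total turn [-0.06  0.21 -0.01] shift world [ 0.0254  0.0024 -0.0417]
-0.02 0.05 -0.00 -0.0018 -0.0010 0.0120
-0.02 0.05 -0.00 -0.0018 -0.0010 0.0120
-0.02 0.05 -0.00 -0.0019 -0.0010 0.0120
-0.02 0.05 -0.00 -0.0019 -0.0010 0.0120
```

Call:
{"name": "move_arm", "arguments": {"commands": "0 0 0 -0.0018 -0.001 0.012 60; 0 0 0 -0.0018 -0.001 0.012 60; 0 0 0 -0.0018 -0.001 0.012 60; 0 0 0 -0.0018 -0.001 0.012 60; 0 0 0 0 0 0 0; 0 0 0 0 0 0 0; 0 0 0 0 0 0 0; 0 0 0 0 0 0 0", "squeeze": 50}}

```text
time_s: 4.1
ee_pos: [0.5105, -0.2993, 0.158]
orientation: [[0.765, -0.07, 0.64], [-0.053, -0.998, -0.046], [0.642, 0.001, -0.767]]
force: [-0.3, 0.0, -0.1]
finger_gap: 0.0175
grip_force: 0.0
```

Call:
{"name": "move_arm", "arguments": {"commands": "0 0 0 0 0 0 0; 0 0 0 0 0 0 0; 0 0 0 0 0 0 0; 0 0 0 0 0 0 0; 0 0 0 0.001 0 -0.005 0; 0 0 0 0.006 0 -0.014 0; 0 0 0 0.0065 0 -0.0195 0; 0 0 0 0.0045 0 -0.0245 0"}}

```text
time_s: 5.1
ee_pos: [0.4833, -0.2969, 0.2176]
orientation: [[0.766, -0.07, 0.639], [-0.053, -0.998, -0.045], [0.641, 0.0, -0.768]]
force: [0.1, -0.2, -3.5]
finger_gap: 0.0117
grip_force: 50.0
```

Call:
{"name": "move_arm", "arguments": {"commands": "0 0 0 0.0026 0 -0.0148 0; 0 0 0 0.0026 0 -0.0148 0; 0 0 0 -0.012 0 -0.002 0; 0 0 0 -0.02 0 -0.0035 0; 0 0 0 -0.022 0 -0.004 0; 0 0 0 -0.022 0 -0.004 0; 0 0 0 -0.022 0 -0.004 0; 0 0 0 -0.022 0 -0.004 0"}}

```text
time_s: 6.1
ee_pos: [0.3621, -0.2881, 0.1815]
orientation: [[0.766, -0.07, 0.639], [-0.054, -0.998, -0.045], [0.641, -0.0, -0.768]]
force: [0.1, -0.7, -3.2]
finger_gap: 0.0116
grip_force: 50.0
```

```bash
python3 - <<'E'
from plan import *
s=r.observe(); p=np.array(s["ee_pos"]); print(p.round(4),s["q"].round(2),s["force"].round(1))
print("U,Y,A of TCP rel root",(p-root)@np.stack([U,Y,A],1))
plan(p+[0,0,.22],Rt(0,10),8)
E
```

```text
[ 0.3621 -0.2881  0.1815] [-1.04 -0.06  2.48  1.15  0.62 -0.34] [ 0.1 -0.7 -3.2]
U,Y,A of TCP rel root [-0.18683896  0.00236264  0.12120741]
n 8 need 3.67 total turn [  1.7  -29.85  -3.68] shift world [0.   0.   0.22]
0.21 -3.73 -0.46 0.0176 -0.0000 -0.0211
0.21 -3.73 -0.46 0.0162 0.0001 -0.0222
0.21 -3.73 -0.46 0.0147 0.0001 -0.0232
0.21 -3.73 -0.46 0.0132 0.0001 -0.0241
0.21 -3.73 -0.46 0.0116 0.0001 -0.0249
0.21 -3.73 -0.46 0.0099 0.0001 -0.0256
0.21 -3.73 -0.46 0.0083 0.0001 -0.0262
0.21 -3.73 -0.46 0.0065 0.0001 -0.0267
```

Call:
{"name": "move_arm", "arguments": {"commands": "0.21 -3.73 -0.46 0.0175 0 -0.021 0; 0.21 -3.73 -0.46 0.016 0 -0.022 0; 0.21 -3.73 -0.46 0.0145 0 -0.023 0; 0.21 -3.73 -0.46 0.013 0 -0.024 0; 0.21 -3.73 -0.46 0.0115 0 -0.025 0; 0.21 -3.73 -0.46 0.01 0 -0.0255 0; 0.21 -3.73 -0.46 0.0085 0 -0.026 0; 0.21 -3.73 -0.46 0.0065 0 -0.0265 0"}}

```text
time_s: 7.1
ee_pos: [0.3629, -0.2874, 0.401]
orientation: [[0.985, 0.001, 0.172], [0.001, -1.0, 0.001], [0.172, -0.001, -0.985]]
force: [0.1, -0.3, -3.3]
finger_gap: 0.0119
grip_force: 50.0
```

```bash
python3 - <<'E'
from plan import *
R=Rt(7,10); Rc=Rt(7,0)
# collar frame: x=tool-x of level, tab at -46 mm; grasp pt = tab
cap=np.array([.6185,.185,0]); s=r.observe(); print(np.array(s["ee_pos"]).round(4))
ring=lambda z:cap-.046*Rc[:,0]+[0,0,z+.042]+.019*R[:,2]
print("final",ring(.18).round(4)); plan(ring(.31),R)
E
```

```text
[ 0.3629 -0.2874  0.401 ]
final [0.5761 0.1798 0.2033]
n 9 need 8.63 total turn [ 1.14  0.11 -6.84] shift world [ 0.2133  0.4672 -0.0677]
0.13 0.01 -0.76 0.0221 -0.0519 0.0115
0.13 0.01 -0.76 0.0228 -0.0516 0.0117
0.13 0.01 -0.76 0.0235 -0.0512 0.0118
0.13 0.01 -0.76 0.0241 -0.0509 0.0119
0.13 0.01 -0.76 0.0248 -0.0505 0.0120
0.13 0.01 -0.76 0.0255 -0.0502 0.0121
0.13 0.01 -0.76 0.0261 -0.0498 0.0123
0.13 0.01 -0.76 0.0268 -0.0494 0.0124
0.13 0.01 -0.76 0.0274 -0.0490 0.0125
```

Call:
{"name": "move_arm", "arguments": {"commands": "0.07 0 -0.43 0.006 -0.015 0.001 0; 0.07 0 -0.43 0.0125 -0.032 0.0022 0; 0.07 0 -0.43 0.0125 -0.035 0.0022 0; 0.07 0 -0.43 0.013 -0.035 0.0022 0; 0.07 0 -0.43 0.013 -0.035 0.0022 0; 0.07 0 -0.43 0.0135 -0.035 0.0022 0; 0.07 0 -0.43 0.014 -0.035 0.0022 0; 0.07 0 -0.43 0.014 -0.035 0.0022 0"}}

```text
time_s: 8.1
ee_pos: [0.4547, -0.026, 0.3996]
orientation: [[0.983, 0.062, 0.173], [0.061, -0.998, 0.011], [0.173, -0.0, -0.985]]
force: [0.3, 0.1, -3.0]
finger_gap: 0.0113
grip_force: 50.0
```

```bash
python3 - <<'E'
from plan import *
R=Rt(7,10); Rc=Rt(7,0)
cap=np.array([.6185,.185,0]); s=r.observe(); print(np.array(s["ee_pos"]).round(4))
ring=lambda z:cap-.046*Rc[:,0]+[0,0,z+.042]+.019*R[:,2]
plan(ring(.28),R,7)
E
```

```text
[ 0.4547 -0.026   0.3996]
n 7 need 4.29 total turn [ 0.58  0.03 -3.38] shift world [ 0.1214  0.2058 -0.0963]
0.08 0.00 -0.48 0.0165 -0.0283 0.0169
0.08 0.00 -0.48 0.0167 -0.0281 0.0169
0.08 0.00 -0.48 0.0169 -0.0279 0.0170
0.08 0.00 -0.48 0.0172 -0.0278 0.0170
0.08 0.00 -0.48 0.0174 -0.0276 0.0170
0.08 0.00 -0.48 0.0176 -0.0274 0.0171
0.08 0.00 -0.48 0.0179 -0.0272 0.0171
```

Call:
{"name": "move_arm", "arguments": {"commands": "0.08 0 -0.48 0.0165 -0.0285 0.017 0; 0.08 0 -0.48 0.0165 -0.028 0.017 0; 0.08 0 -0.48 0.017 -0.028 0.017 0; 0.08 0 -0.48 0.017 -0.028 0.017 0; 0.08 0 -0.48 0.0175 -0.0275 0.017 0; 0.08 0 -0.48 0.0175 -0.0275 0.017 0; 0.08 0 -0.48 0.018 -0.027 0.017 0; 0 0 0 0 0 0 0"}}

```text
time_s: 9.1
ee_pos: [0.5757, 0.1789, 0.3017]
orientation: [[0.978, 0.122, 0.169], [0.121, -0.992, 0.019], [0.17, 0.001, -0.985]]
force: [0.2, -0.5, -3.1]
finger_gap: 0.0118
grip_force: 50.0
```

```bash
cat > look.py <<'E'
from plan import *
from scipy.optimize import least_squares
import sys
tag=sys.argv[1]; s=r.observe(); p=np.array(s["ee_pos"]); R=np.array(s["orientation"]).reshape(3,3); print(p.round(4),s["force"].round(1))
gp=p-.019*R[:,2]
x=R[:,0]*[1,1,0]; x/=np.linalg.norm(x); y=np.array([-x[1],x[0],0])
for n in ("top","wrist","scene"):
    im,d,P,K,T=grab(n); save(im,n+tag+".png"); np.savez(n+tag+".npz",im=im,P=P,d=d)
    Q=(P-gp)@np.stack([x,y,[0,0,1.]],1)
    m=(d>0)&(np.abs(Q[...,1])<.06)&(Q[...,0]>-.02)&(Q[...,0]<.11)&(Q[...,2]>-.06)&(Q[...,2]<-.005)&(im.min(-1)>90)&(np.ptp(im.astype(int),axis=-1)<40)
    q=Q[m]
    if len(q)<40: print(n,"few",len(q)); continue
    q=q[q[:,0]>.012]
    A_=np.c_[q[:,0]-.046,q[:,1],np.ones(len(q))]
    c=least_squares(lambda c:A_@c-q[:,2],[0,0,-.026],loss="soft_l1",f_scale=.002).x
    k=np.abs(A_@c-q[:,2])<.004; t=q[k]
    f=least_squares(lambda p:np.maximum(np.abs(np.hypot(t[:,0]-p[0],t[:,1]-p[1])-.0405)-.0075,0),[.046,0],loss="soft_l1",f_scale=.002).x
    print(n,len(q),k.sum(),"slope deg x,y",np.degrees(c[:2]).round(2),"z rel grasp",c[2].round(4),"centre rel grasp",f.round(4),"world",(gp+f[0]*x+f[1]*y).round(4)[:2], "face z",(gp[2]+c[2]).round(4))
    C=P[(d>0)&np.all((P>[.57,.13,.205])&(P<[.67,.24,.229]),-1)&(im.max(-1)<90)]
    if len(C)>30: 
        print("  cap",len(C),np.round(cv2.minEnclosingCircle(C[:,:2].astype(np.float32))[0],4),((np.percentile(C,1,axis=0)+np.percentile(C,99,axis=0))/2).round(4))
E
python3 look.py a
```

```text
[0.5757 0.1789 0.3017] [ 0.2 -0.5 -3.1]
top 282 225 slope deg x,y [ 0.34 -0.78] z rel grasp -0.0276 centre rel grasp [ 0.0428 -0.0019] world [0.6152 0.1819] face z 0.2928
wrist 8384 7752 slope deg x,y [-0.1  -0.12] z rel grasp -0.0264 centre rel grasp [ 0.0439 -0.0019] world [0.6163 0.1821] face z 0.294
  cap 1131 [0.6196 0.1859] [0.6197 0.1857 0.2185]
scene 599 359 slope deg x,y [0.16 1.43] z rel grasp -0.027 centre rel grasp [ 0.0433 -0.0026] world [0.6158 0.1813] face z 0.2934
  cap 259 [0.6214 0.1857] [0.621  0.1837 0.2137]
```

Call:
{"name": "move_arm", "arguments": {"commands": "0 0 0 0.002 -0.0017 0.0003 0; 0 0 0 0.0017 -0.0016 0.0003 0; 0 0 0 -0.0015 0 0.009 0; 0 0 0 -0.0025 0 0.0148 0; 0 0 0 -0.0025 0 0.0148 0; 0 0 0 -0.0020 0 0.012 0; 0 0 0 -0.0014 0 0.008 0; 0 0 0 0 0 0 0"}}

```text
time_s: 10.25
ee_pos: [0.581, 0.1809, 0.2454]
orientation: [[0.978, 0.12, 0.172], [0.119, -0.993, 0.018], [0.173, 0.003, -0.985]]
force: [-0.3, -0.3, -2.8]
finger_gap: 0.0114
grip_force: 50.0
```

```bash
sed -i 's/"top","wrist","scene"/"wrist",/' look.py; python3 look.py b
```

```text
[0.581  0.1809 0.2454] [-0.3 -0.3 -2.8]
wrist 10089 7802 slope deg x,y [ 0.53 -0.46] z rel grasp -0.0279 centre rel grasp [ 0.0442 -0.001 ] world [0.6217 0.1849] face z 0.2363
  cap 753 [0.619  0.1853] [0.6143 0.182  0.2183]
```

View pics/wristb.png

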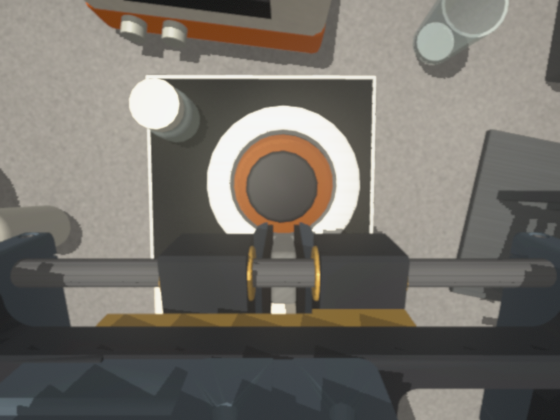

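The ring's bore at (283,183) surrounds the cap at (282,187), so it is centred and I can lower it.

Call:
{"name": "move_arm", "arguments": {"commands": "0 0 0 -0.0015 0 0 0; 0 0 0 -0.001 0 0.006 0; 0 0 0 -0.0014 0 0.008 0; 0 0 0 -0.0014 0 0.008 0; 0 0 0 -0.001 0 0.006 0; 0 0 0 -0.0007 0 0.004 0; 0 0 0 -0.0005 0 0.003 0; 0 0 0 0 0 0 0"}}

```text
time_s: 11.3
ee_pos: [0.5798, 0.1807, 0.2101]
orientation: [[0.978, 0.12, 0.173], [0.119, -0.993, 0.018], [0.174, 0.003, -0.985]]
force: [-0.4, 0.2, -3.4]
finger_gap: 0.0115
grip_force: 50.5
```

Call:
{"name": "move_arm", "arguments": {"commands": "0 0 0 -0.0002 0 0.001 0; 0 0 0 -0.0002 0 0.001 0; 0 0 0 -0.0002 0 0.001 0; 0 0 0 -0.0001 0 0.0005 0; 0 0 0 -0.0001 0 0.0005 0; 0 0 0 0 0 0 0; 0 0 0 0 0 0 0; 0 0 0 0 0 0 0"}}

```text
time_s: 12.3
ee_pos: [0.5799, 0.1807, 0.2063]
orientation: [[0.978, 0.12, 0.174], [0.119, -0.993, 0.018], [0.174, 0.003, -0.985]]
force: [-2.6, 0.3, -2.1]
finger_gap: 0.0115
grip_force: 50.7
```

Call:
{"name": "move_arm", "arguments": {"commands": "0 0 0 -0.0012 0 -0.0003 0; 0 0 0 -0.0008 0 0 0; 0 0 0 -0.0002 0 0.0007 0; 0 0 0 -0.0001 0 0.0007 0; 0 0 0 0 0 0 0; 0 0 0 -0.0001 0 0.0007 0; 0 0 0 0 0 0 0; 0 0 0 0 0 0 0"}}

```text
time_s: 13.3
ee_pos: [0.5783, 0.1806, 0.2048]
orientation: [[0.977, 0.12, 0.175], [0.118, -0.993, 0.019], [0.176, 0.002, -0.984]]
force: [-2.5, -0.4, 6.1]
finger_gap: 0.0121
grip_force: 50.0
```

```bash
python3 look.py c
```

```text
[0.5783 0.1806 0.2048] [-2.5 -0.4  6.1]
wrist 8342 7782 slope deg x,y [ 0.26 -0.04] z rel grasp -0.027 centre rel grasp [ 0.0443 -0.0009] world [0.6191 0.1847] face z 0.1965
  cap 4564 [0.6135 0.1851] [0.6166 0.186  0.2204]
```

Call:
{"name": "move_arm", "arguments": {"commands": "0 0 0 -0.0008 0 -0.0005 0; 0 0 0 0 0 0 0; 0 0 0 0 0 0 0; 0 0 0 0 0 0 15; 0 0 0 0 0 0 20; 0 0 0 0 0 0 30; 0 0 0 0 0 0 40; 0 0 0 0 0 0 40", "squeeze": 20}}

```text
time_s: 14.35
ee_pos: [0.5769, 0.1803, 0.2044]
orientation: [[0.978, 0.12, 0.173], [0.119, -0.993, 0.018], [0.174, 0.003, -0.985]]
force: [-0.1, 0.9, -0.4]
finger_gap: 0.0364
grip_force: 0.0
```

```bash
python3 look.py d
```

```text
[0.5769 0.1803 0.2044] [-0.1  0.9 -0.4]
wrist 8626 7792 slope deg x,y [1.14 0.65] z rel grasp -0.0269 centre rel grasp [ 0.0451 -0.0008] world [0.6185 0.1846] face z 0.1962
  cap 4320 [0.6067 0.1824] [0.6107 0.1835 0.2192]
```

```bash
python3 - <<'E'
from plan import *
s=r.observe(); p=np.array(s["ee_pos"]);R=np.array(s["orientation"]).reshape(3,3)
a=plan(p-R[:,2]*.1,R,3); plan([.43,.255,.27],Rt(7,0),5,a)
E
```

```text
n 3 need 1.67 total turn [0. 0. 0.] shift world [-0.0173 -0.0018  0.0985]
0.00 0.00 0.00 -0.0000 -0.0000 -0.0333
0.00 0.00 0.00 -0.0000 -0.0000 -0.0333
0.00 0.00 0.00 -0.0000 -0.0000 -0.0333
n 5 need 2.57 total turn [  0.16 -10.04  -0.1 ] shift world [-0.1296  0.0765 -0.0329]
0.03 -2.01 -0.02 -0.0247 -0.0183 0.0023
0.03 -2.01 -0.02 -0.0246 -0.0183 0.0031
0.03 -2.01 -0.02 -0.0244 -0.0183 0.0040
0.03 -2.01 -0.02 -0.0243 -0.0183 0.0049
0.03 -2.01 -0.02 -0.0241 -0.0183 0.0057
```

Call:
{"name": "move_arm", "arguments": {"commands": "0 0 0 0 0 -0.025 40; 0 0 0 0 0 -0.0375 40; 0 0 0 0 0 -0.0375 40; 0 -2 0 -0.0245 -0.0183 0.0025 40; 0 -2 0 -0.0245 -0.0183 0.003 40; 0 -2 0 -0.0245 -0.0183 0.004 40; 0 -2 0 -0.0245 -0.0183 0.005 40; 0 -2 0 -0.024 -0.0183 0.006 40"}}

```text
time_s: 15.4
ee_pos: [0.4293, 0.2554, 0.2694]
orientation: [[0.993, 0.12, 0.0], [0.12, -0.993, -0.003], [-0.0, 0.003, -1.0]]
force: [0.0, 0.2, -1.1]
finger_gap: 0.0362
grip_force: 0.0
```

```bash
python3 - <<'E'
from plan import *
im,d,P,K,T=grab("wrist"); save(im,"dial.png"); np.savez("dial.npz",im=im,P=P,d=d)
print(np.array(r.observe()["ee_pos"]).round(4))
for q in("dial","rocker"):
    for o in r.outline_of("wrist",q)[:2]:
        m=o["pixels"]&(d>0); print(q,round(o["conf"],2),np.round(o["extent"]),np.median(P[m],0).round(3),(np.percentile(P[m],[1,99],axis=0)).round(3).tolist())
m=(d>0)&np.all((P>[.40,.2,.085])&(P<[.51,.31,.112]),-1)
B=P[m]; print(len(B)); rect=cv2.minAreaRect(B[:,:2].astype(np.float32)); print(rect, np.median(B[:,2]))
E
```

```text
[0.427  0.2561 0.2683]
dial 0.56 [281. 170.  56.  59.] [0.458 0.259 0.07 ] [[0.428, 0.229, 0.06], [0.488, 0.289, 0.105]]
rocker 0.77 [393. 170.  38.  57.] [0.473 0.123 0.073] [[0.441, 0.104, 0.065], [0.505, 0.142, 0.08]]
661
((0.45639902353286743, 0.25870460271835327), (0.06003334000706673, 0.013936640694737434), 16.709211349487305) 0.10327654237058792
```

View pics/dial.png

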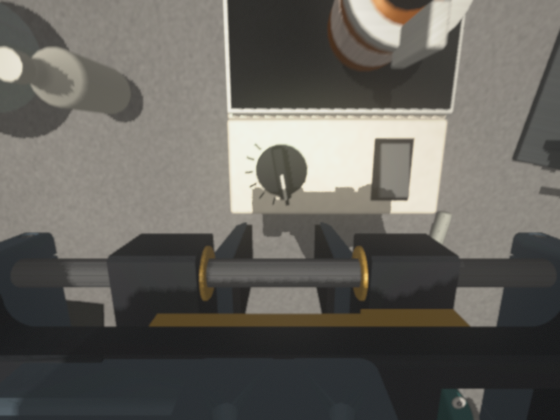

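Dial is at (281,170) with its pointer towards the robot and slightly right. Rocker is at (393,170). The collar lies around the bottle at the top of the picture. Next I measure the tick angles.

```bash
python3 - <<'E'
from h import *
z=np.load("dial.npz"); K,T=cam("wrist"); im=z["im"]; c=np.array([.4564,.2587])
# world->pixel
a=np.radians(np.arange(0,360,1)); rad=np.arange(.026,.054,.0005)
A_,R_=np.meshgrid(a,rad)
W=np.stack([c[0]+R_*np.cos(A_),c[1]+R_*np.sin(A_),np.full_like(A_,.0605)],-1)
C=(W-T[:3,3])@T[:3,:3]; u=K[0,0]*C[...,0]/-C[...,2]+K[0,2]; v=K[1,1]*-C[...,1]/-C[...,2]+K[1,2]
pol=cv2.remap(im,u.astype(np.float32),v.astype(np.float32),cv2.INTER_CUBIC)
x=cv2.resize(pol[::-1],None,fx=2.2,fy=4,interpolation=cv2.INTER_CUBIC)
X=np.linspace(c[0]+.06,c[0]-.06,480)[:,None]+np.zeros(480); Yw=np.linspace(c[1]+.06,c[1]-.06,480)[None]+np.zeros((480,1))
C=(np.stack([X,Yw,np.full_like(X,.0605)],-1)-T[:3,3])@T[:3,:3]
o=cv2.remap(im,(K[0,0]*C[...,0]/-C[...,2]+K[0,2]).astype(np.float32),(K[1,1]*-C[...,1]/-C[...,2]+K[1,2]).astype(np.float32),cv2.INTER_CUBIC)
x=cv2.copyMakeBorder(x[:,:792],0,0,0,8,cv2.BORDER_CONSTANT)[-110:] if 0 else x
out=np.zeros((600,800,3),np.uint8); x=x[:,:800][:120]; out[:x.shape[0],:x.shape[1]]=x; out[120:,:480]=o
save(out,"polar.png")
g=pol.mean(-1); prof=g[(rad>.036)&(rad<.046)].min(0); base=np.array([np.median(np.take(prof,range(i-15,i+16),mode="wrap")) for i in range(360)])
print([(i,int(base[i]-prof[i])) for i in range(360) if base[i]-prof[i]>18])
E
```

```text
[(52, 23), (53, 39), (54, 51), (55, 48), (56, 37), (57, 23), (76, 29), (77, 48), (78, 59), (79, 56), (80, 38), (81, 20), (99, 21), (100, 43), (101, 64), (102, 73), (103, 58), (104, 31), (124, 38), (125, 51), (126, 43), (147, 25), (148, 36), (149, 37), (150, 25), (170, 19), (171, 32), (172, 36), (173, 28), (186, 24), (187, 20), (201, 24), (202, 25), (203, 22), (204, 22)]
```

View pics/polar.png

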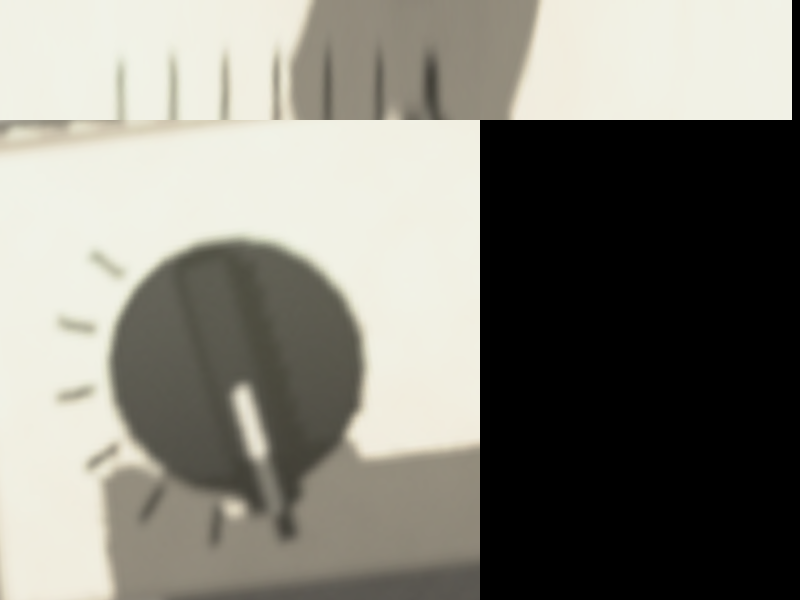

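```bash
python3 - <<'E'
from plan import *
print(r.observe()["q"].round(2))
a=plan([.4564,.2587,.13],Rt(16.7,0),4); plan([.4564,.2587,.0735],Rt(16.7,0),3,a)
E
```

```text
[ 0.49 -0.01  2.09 -0.    1.06  1.94]
n 4 need 2.36 total turn [ 0.16 -0.03 -9.73] shift world [ 0.0266  0.0034 -0.1393]
0.04 -0.01 -2.43 0.0067 -0.0001 0.0348
0.04 -0.01 -2.43 0.0067 0.0002 0.0348
0.04 -0.01 -2.43 0.0067 0.0005 0.0348
0.04 -0.01 -2.43 0.0067 0.0008 0.0348
n 3 need 0.94 total turn [0. 0. 0.] shift world [ 0.      0.     -0.0565]
0.00 0.00 0.00 0.0000 0.0000 0.0188
0.00 0.00 0.00 0.0000 0.0000 0.0188
0.00 0.00 0.00 0.0000 0.0000 0.0188
```

The dial stands at zero: the pointer (196.7°) lines up with the broad tick. Turning 72° clockwise from this grip would take joint 6 to its limit, so I turn the hand half round first.

Call:
{"name": "move_arm", "arguments": {"commands": "0 0 -10.6 0 0 0 40; 0 0 -10.6 0 0 0 40; 0 0 -10.6 0 0 0 40; 0 0 -10.6 0 0 0 40; 0 0 -10.6 0 0 0 40; 0 0 -10.6 0 0 0 40; 0 0 -10.6 0 0 0 40; 0 0 -10.6 0 0 0 40"}}

```text
time_s: 16.55
ee_pos: [0.4312, 0.2545, 0.2698]
orientation: [[-0.035, 0.999, 0.002], [0.999, 0.035, -0.002], [-0.002, 0.002, -1.0]]
force: [-0.4, 0.4, -0.5]
finger_gap: 0.0365
grip_force: 0.0
```

Call:
{"name": "move_arm", "arguments": {"commands": "0 0 -10.6 0 0 0 40; 0 0 -10.6 0 0 0 40; 0 0 -10.6 0 0 0 40; 0 0 -10.6 0 0 0 40; 0 0 -10.6 0 0 0 40; 0 0 -10.6 0 0 0 40; 0 0 -10.6 0 0 0 40; 0 0 -10.6 0 0 0 40"}}

```text
time_s: 17.55
ee_pos: [0.4312, 0.2545, 0.2698]
orientation: [[-0.998, 0.056, 0.002], [0.056, 0.998, -0.002], [-0.002, -0.002, -1.0]]
force: [1.1, -0.3, -0.2]
finger_gap: 0.0365
grip_force: 0.0
```

```bash
python3 - <<'E'
from plan import *
print(r.observe()["q"].round(2))
a=plan([.4564,.2587,.13],Rt(196.7,0),4); plan([.4564,.2587,.0735],Rt(196.7,0),3,a)
E
```

```text
[ 0.49 -0.01  2.09 -0.    1.06 -1.02]
n 4 need 2.37 total turn [ -0.15   0.12 -19.89] shift world [ 0.0252  0.0042 -0.1398]
-0.04 0.03 -4.97 -0.0062 0.0015 0.0350
-0.04 0.03 -4.97 -0.0063 0.0009 0.0350
-0.04 0.03 -4.97 -0.0063 0.0003 0.0350
-0.04 0.03 -4.97 -0.0064 -0.0002 0.0350
n 3 need 0.94 total turn [0. 0. 0.] shift world [ 0.      0.     -0.0565]
0.00 0.00 0.00 0.0000 0.0000 0.0188
0.00 0.00 0.00 0.0000 0.0000 0.0188
0.00 0.00 0.00 0.0000 0.0000 0.0188
```

Call:
{"name": "move_arm", "arguments": {"commands": "0 0 -4.97 -0.0062 0.0015 0.035 40; 0 0 -4.97 -0.0063 0.001 0.035 40; 0 0 -4.97 -0.0063 0.0003 0.035 40; 0 0 -4.97 -0.0063 -0.0002 0.035 40; 0 0 0 0 0 0.019 40; 0 0 0 0 0 0.019 40; 0 0 0 0 0 0.014 40; 0 0 0 0 0 0 40"}}

```text
time_s: 18.55
ee_pos: [0.4552, 0.2585, 0.0768]
orientation: [[-0.96, -0.282, 0.0], [-0.282, 0.96, -0.003], [0.001, -0.003, -1.0]]
force: [-0.4, -0.1, 0.5]
finger_gap: 0.0362
grip_force: 0.0
```

Call:
{"name": "move_arm", "arguments": {"commands": "0 0 0 0 0 0.002 0; 0 0 0 0 0 0 0; 0 0 0 0 0 0 0; 0 0 0 0 0 0 0; 0 0 0 0 0 0 0; 0 0 0 0 0 0 0; 0 0 0 0 0 0 0; 0 0 0 0 0 0 0", "squeeze": 20}}

```text
time_s: 19.55
ee_pos: [0.4556, 0.2597, 0.076]
orientation: [[-0.96, -0.281, 0.002], [-0.281, 0.96, -0.001], [-0.002, -0.001, -1.0]]
force: [-2.2, 9.4, 0.1]
finger_gap: 0.014
grip_force: 20.0
```

Call:
{"name": "move_arm", "arguments": {"commands": "0 0 0 0 0.001 0 0; 0 0 10.3 0 0 0 0; 0 0 10.3 0 0 0 0; 0 0 10.3 0 0 0 0; 0 0 10.3 0 0 0 0; 0 0 10.3 0 0 0 0; 0 0 10.3 0 0 0 0; 0 0 10.3 0 0 0 0"}}

```text
time_s: 20.55
ee_pos: [0.4554, 0.2597, 0.076]
orientation: [[-0.558, 0.83, 0.002], [0.83, 0.558, -0.003], [-0.003, -0.0, -1.0]]
force: [-1.4, -3.3, 5.1]
finger_gap: 0.0136
grip_force: 20.0
```

```bash
python3 - <<'E'
from plan import *
s=r.observe(); R=s["orientation"]; print("yaw",np.degrees(np.arctan2(-R[1,0],-R[0,0])),s["force"].round(1),s["ft_torque"].round(2),s["q"].round(2),s["ee_pos"].round(4))
E
```

```text
yaw -56.066857324517315 [-1.4 -3.3  5.1] [-0.42  0.    0.24] [ 0.48  0.32  2.14 -0.    0.68 -0.11] [0.4554 0.2597 0.076 ]
```

Call:
{"name": "move_arm", "arguments": {"commands": "0 0 0 0 0 0 40; 0 0 0 0 0 0 40; 0 0 0 0 0 0 40; 0 0 0 0 0 -0.02 40; 0 0 0 0 0 -0.04 40; 0 0 0 0 0 -0.05 40; 0 0 0 0 0 -0.05 40; 0 0 0 0 0 0 40"}}

```text
time_s: 21.55
ee_pos: [0.4567, 0.2611, 0.2392]
orientation: [[-0.564, 0.826, 0.007], [0.826, 0.564, 0.0], [-0.004, 0.006, -1.0]]
force: [-0.4, 0.2, -1.2]
finger_gap: 0.0366
grip_force: 0.0
```

```bash
cat > chk.py <<'E'
from plan import *
from scipy.optimize import least_squares
for n in("top","scene"):
    im,d,P,K,T=grab(n); save(im,n+"e.png")
    B=P[(d>0)&np.all((P>[.40,.2,.085])&(P<[.51,.31,.112]),-1)]
    if len(B)>8: print(n,"bar",len(B),cv2.minAreaRect(B[:,:2].astype(np.float32)))
    # rocker: dark grey plate above the deck
    for o in r.outline_of(n,"rocker")[:1]:
        m=o["pixels"]&(d>0); print(" rocker",round(o["conf"],2),np.median(P[m],0).round(3),np.percentile(P[m],[2,98],axis=0).round(3).tolist())
    m=(d>0)&np.all((P>[.54,.11,.185])&(P<[.68,.26,.205]),-1)&(im.min(-1)>90)&(np.ptp(im.astype(int),axis=-1)<40)
    q=P[m]
    if len(q)>30:
        c=least_squares(lambda c:c[0]*(q[:,0]-.6185)+c[1]*(q[:,1]-.185)+c[2]-q[:,2],[0,0,.196],loss="soft_l1",f_scale=.002).x
        f=least_squares(lambda p:np.maximum(np.abs(np.hypot(q[:,0]-p[0],q[:,1]-p[1])-.0405)-.0075,0),[.6185,.185],loss="soft_l1",f_scale=.002).x
        print(" collar",len(q),np.degrees(c[:2]).round(2),c[2].round(4),f.round(4))
z=np.load("dial.npz"); P=z["P"]; im=z["im"]
m=np.all((P>[.43,.095,.063])&(P<[.515,.15,.085]),-1); B=P[m]; print("plate",len(B),cv2.minAreaRect(B[:,:2].astype(np.float32)))
i=B[:,0].argsort(); k=len(i)//8; print("near end",np.median(B[i[:k]],0).round(4),"far end",np.median(B[i[-k:]],0).round(4))
E
python3 chk.py
```

```text
top bar 39 ((0.466977059841156, 0.24084797501564026), (0.013591988943517208, 0.018657751381397247), 40.43959426879883)
 rocker 0.64 [0.472 0.121 0.074] [[0.44, 0.102, 0.064], [0.502, 0.139, 0.084]]
 collar 511 [1.25 1.13] 0.1965 [0.6177 0.1835]
scene bar 93 ((0.45596843957901, 0.25815698504447937), (0.0147602129727602, 0.06263131648302078), 33.0294075012207)
 rocker 0.6 [0.477 0.12  0.073] [[0.446, 0.103, 0.065], [0.503, 0.141, 0.081]]
 collar 452 [-1.8   2.46] 0.1968 [0.6166 0.1838]
plate 1861 ((0.47276604175567627, 0.12220330536365509), (0.07688254117965698, 0.04742236062884331), 6.828702926635742)
near end [0.4442 0.1237 0.0785] far end [0.5031 0.1244 0.0669]
```

```bash
python3 - <<'E'
from plan import *
a=plan([.445,.119,.12],Rt(97,0),7)
E
```

```text
n 7 need 3.02 total turn [-0.11  0.17 27.3 ] shift world [-0.0092 -0.1408 -0.114 ]
-0.02 0.02 3.90 -0.0158 -0.0124 0.0164
-0.02 0.02 3.90 -0.0166 -0.0113 0.0164
-0.02 0.02 3.90 -0.0174 -0.0101 0.0163
-0.02 0.02 3.90 -0.0180 -0.0089 0.0163
-0.02 0.02 3.90 -0.0186 -0.0077 0.0163
-0.02 0.02 3.90 -0.0191 -0.0064 0.0163
-0.02 0.02 3.90 -0.0195 -0.0051 0.0163
```

Call:
{"name": "move_arm", "arguments": {"commands": "0 0 3.9 -0.016 -0.0125 0.0165 0; 0 0 3.9 -0.0165 -0.0115 0.0165 0; 0 0 3.9 -0.0175 -0.01 0.0165 0; 0 0 3.9 -0.018 -0.009 0.0165 0; 0 0 3.9 -0.0185 -0.0075 0.0165 0; 0 0 3.9 -0.019 -0.0065 0.0165 0; 0 0 3.9 -0.0195 -0.005 0.0165 0; 0 0 0 0 0 0 0"}}

```text
time_s: 22.75
ee_pos: [0.4444, 0.1175, 0.1187]
orientation: [[-0.117, 0.993, -0.002], [0.993, 0.117, -0.003], [-0.003, -0.002, -1.0]]
force: [-0.5, -0.4, 0.4]
finger_gap: 0.0004
grip_force: 0.0
```

```bash
python3 - <<'E'
from plan import *
im,d,P,K,T=grab("wrist"); save(im,"p1.png")
m=(d>0)&np.all((P>[.40,.2,.094])&(P<[.51,.31,.112]),-1); B=P[m]; print(len(B), cv2.minAreaRect(B[:,:2].astype(np.float32)) if len(B) else "")
im,d,P,K,T=grab("scene"); m=(d>0)&np.all((P>[.40,.2,.094])&(P<[.51,.31,.112]),-1); B=P[m]; print(len(B), cv2.minAreaRect(B[:,:2].astype(np.float32)))
im,d,P,K,T=grab("top"); m=(d>0)&np.all((P>[.40,.2,.094])&(P<[.51,.31,.112]),-1); B=P[m]; print(len(B), cv2.minAreaRect(B[:,:2].astype(np.float32)) if len(B) else "")
s=r.observe(); print(s["finger_gap"],s["ee_pos"]);plan([.445,.119,.082],Rt(97,0),4)
E
```

```text
1649 ((0.4635836184024811, 0.24870815873146057), (0.014622742310166359, 0.03464214503765106), 35.31324768066406)
70 ((0.4553387761116028, 0.2583620846271515), (0.01387082040309906, 0.062121450901031494), 35.36708068847656)
91 ((0.4533992409706116, 0.2607749104499817), (0.015016578137874603, 0.05215344950556755), 34.92824935913086)
8.807504446592027e-05 [0.44599867 0.11933337 0.12051808]
n 4 need 0.64 total turn [ 0.06  0.15 -0.04] shift world [-0.001  -0.0003 -0.0385]
0.02 0.04 -0.01 -0.0000 -0.0003 0.0096
0.02 0.04 -0.01 -0.0000 -0.0003 0.0096
0.02 0.04 -0.01 -0.0000 -0.0003 0.0096
0.02 0.04 -0.01 -0.0000 -0.0003 0.0096
```

The dial bar stands at −55°, which is the third click (72° from zero). Next I press the rocker.

Call:
{"name": "move_arm", "arguments": {"commands": "0 0 0 0 0 0.015 0; 0 0 0 0 0 0.015 0; 0 0 0 0 0 0.009 0; 0 0 0 0 0 0.002 0; 0 0 0 0 0 0.002 0; 0 0 0 0 0 0.002 0; 0 0 0 0 0 0.002 0; 0 0 0 0 0 0.002 0"}}

```text
time_s: 23.9
ee_pos: [0.4458, 0.1192, 0.0713]
orientation: [[-0.121, 0.993, 0.001], [0.993, 0.121, -0.003], [-0.003, 0.001, -1.0]]
force: [-0.5, 0.2, 3.3]
finger_gap: 0.0005
grip_force: 1.2
```

Call:
{"name": "move_arm", "arguments": {"commands": "0 0 0 0 0 0.001 0; 0 0 0 0 0 0.001 0; 0 0 0 0 0 0.001 0; 0 0 0 0 0 0.001 0; 0 0 0 0 0 0 0; 0 0 0 0 0 0 0; 0 0 0 0 0 0 0; 0 0 0 0 0 0 0"}}

```text
time_s: 24.9
ee_pos: [0.4458, 0.1192, 0.0684]
orientation: [[-0.121, 0.993, 0.0], [0.993, 0.121, -0.003], [-0.003, 0.0, -1.0]]
force: [-14.3, -2.8, 36.8]
finger_gap: -0.0
grip_force: 19.5
```

Call:
{"name": "move_arm", "arguments": {"commands": "0 0 0 0 0 -0.004 0; 0 0 0 0 0 -0.015 0; 0 0 0 0 0 -0.03 0; 0 0 0 0 0 -0.04 0; 0 0 0 0 0 -0.04 0; 0 0 0 -0.04 -0.03 -0.03 0; 0 0 0 -0.04 -0.03 -0.02 0; 0 0 0 0 0 0 0"}}

```text
time_s: 25.9
ee_pos: [0.3955, 0.0313, 0.2485]
orientation: [[-0.119, 0.993, 0.005], [0.993, 0.119, -0.003], [-0.003, 0.005, -1.0]]
force: [0.5, 0.5, 0.3]
finger_gap: 0.0005
grip_force: 0.0
```

```bash
python3 - <<'E'
import re
src=open("chk.py").read().split("z=np.load")[0]
exec(src)
for n in("top","scene"):
    im,d,P,K,T=grab(n)
    m=(d>0)&np.all((P>[.43,.104,.055])&(P<[.515,.138,.09]),-1); B=P[m]
    i=B[:,0].argsort(); k=len(i)//6; print(n,"near",np.median(B[i[:k]],0).round(4),"far",np.median(B[i[-k:]],0).round(4))
    if n=="scene": save(cv2.resize(im[180:330,270:470],None,fx=4,fy=4,interpolation=2),"fin.png")
E
```

```text
top bar 118 ((0.456087589263916, 0.25710228085517883), (0.014836816117167473, 0.059549517929553986), 33.74118423461914)
 rocker 0.68 [0.484 0.121 0.076] [[0.464, 0.104, 0.068], [0.504, 0.139, 0.084]]
 collar 508 [1.91 0.41] 0.1966 [0.6173 0.1837]
scene bar 95 ((0.4548279941082001, 0.2597592771053314), (0.014062301255762577, 0.06771562993526459), 33.08946990966797)
 rocker 0.62 [0.648 0.141 0.072] [[0.422, 0.058, 0.015], [0.755, 0.329, 0.08]]
 collar 446 [-1.48  2.55] 0.1969 [0.6166 0.1839]
top near [0.4668 0.116  0.0732] far [0.5115 0.1192 0.0615]
scene near [0.4476 0.1204 0.0697] far [0.5086 0.12   0.0632]
```

View pics/fin.png

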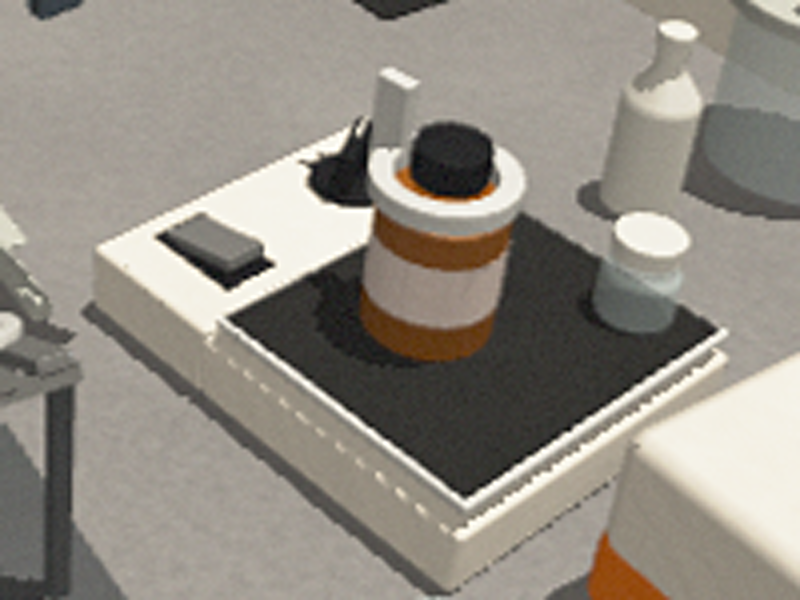

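The rocker's near end is now down and its far end raised, at (215,245). The collar lies level on the bottle and the jar is untouched. One last check of the rocker's slope, then I hand in.

```bash
python3 - <<'E'
from plan import *
for n in("top","scene"):
    im,d,P,K,T=grab(n)
    q=P[(d>0)&np.all((P>[.447,.11,.055])&(P<[.498,.134,.095]),-1)]
    c=cv2.fitLine(q[:,[0,2]].astype(np.float32),cv2.DIST_HUBER,0,.01,.01).ravel(); print(n,len(q),"slope",(c[1]/c[0]).round(3))
E
```

```text
top 94 slope 0.376
scene 85 slope 0.155
```

```bash
python3 -c "
from station import r
print(r.hand_in())"
```

```text
the job is handed in; nothing more can be done
None
```

I handed the job in at about 26 s on the robot's clock: the collar lies level on the bottle's shoulder, the dial was set to its third click and released, and the rocker was pressed on last, to its stop.

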